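# Shut the steam-guard flap with the hook pole

### The job

Take the hook pole from its cradle, hook its prong down into the red ring eye and, touching the flap with the pole only, swing the white steam-guard flap fully shut and keep a firm steady pull of about 12 N on the ring for about a second to seat it, never yanking (25 N is too much). Then unhook, leaving it shut, and lay the pole back in both saddles of its cradle, prong hanging down at the same end as before. Leave the bowl, jar and cup in front of the guard where they stand.

Things in the scene. Friction and masses are not known exactly. Their poses are not given: they have to be found in the camera images.
- guard: Fixed stainless screen standing on the counter, 360 mm wide along its x, 24 mm thick (y from -12 to +12 mm), 96 mm tall with two end posts 22 mm wide and 270 mm tall centred at x = +-169 mm; no bar across the top. Origin: centre of its underside. Its -y side is the front, where the bowl, jar and cup stand; on its +y side stands a fixed hot well reaching to y = 125 mm, 76 mm high. z up.
- hinge (a point): Middle of the flap's hinge line, fixed in the guard at x = 0, y = 0, z = 110 mm; the hinge line runs along the guard's x.
- flap (a joint): Opening angle of the white flap in rad: 0 = shut (upright between the posts, against its stop), growing as its top leans away to the guard's +y, at most 1.0. The flap is a sheet 300 mm wide, 6 mm thick, from 5 to 145 mm above the hinge line. A stiff friction hinge holds it wherever it is left; about 2 to 5 N at the ring moves it, anything above is taken by the stop.
- eye (a point): Red ring eye carried by the flap: round bar 8 mm thick bent to a ring of 34 mm inside and 50 mm outside diameter, on a stem from the flap's top edge. Origin: centre of the hole; its z is the axis of the hole. With the flap shut the centre lies 40 mm in front (-y of the guard) of and 150 mm above the hinge line, and it swings with the flap at 155 mm radius. The hole's axis is upright when the flap is 0.45 rad open; at other angles it is tilted by the difference.
- cradle: Fixed black cradle, base 90 x 270 mm, 8 mm high; origin: centre of its underside. Two saddles at y = +-115 mm (18 mm long in y), each a slot 30 mm wide (in x) with its floor at z = 68 mm and cheeks 7 mm thick up to z = 92 mm. The pole lies along its y, centred, with its axis 75 mm above the counter.
- pole: Loose hook pole, 0.2 to 0.34 kg: straight 14 mm square aluminium tube from y = -180 to +220 mm, with a blue grip 20 mm square and 100 mm long centred on the origin (the centre of mass lies within 25 mm of it). Origin on the tube's axis; y points to the hook end; z is up as it lies in the cradle. At y = 220 mm an orange round prong 8 mm thick hangs straight down (-z), its rounded tip 50 mm below the axis.
- prong_tip (a point): Lowest point of the pole's orange prong, at (0, 220, -50) mm in the pole's frame.
- bowl: White bowl, 100 mm across, 55 mm high, loose in front of the guard; origin: centre of its underside.
- sauce_jar: Amber jar with blue cap, 60 mm across, 105 mm high, loose in front of the guard; origin: centre of its underside.
- steel_cup: Steel cup, 72 mm across, 75 mm high, loose in front of the guard; origin: centre of its underside.

How it is judged:
On the way, in this order (a step that is already met when the one before it is completed fails the run):
1. the prong is hooked down through the ring eye, its tip at least 8 mm past the ring's plane, while the flap is still open (z of prong_tip in the frame of eye between -0.055 and -0.008 m and x of prong_tip in the frame of eye between -0.02 and 0.02 m and y of prong_tip in the frame of eye between -0.034 and 0.034 m and value of joint flap above 0.35 rad), for 0.1 s.
2. the flap is shut (under 0.02 rad) and the pole keeps pulling on the ring with 8 to 17 N for half a second (value of joint flap below 0.02 rad and contact force between pole and flap between 8 and 17 N and z of prong_tip in the frame of eye below -0.005 m), for 0.5 s.
At the end, for the whole second after the job is handed in: The flap is shut to within 0.03 rad; the pole lies at rest in both saddles of the cradle (within 14 mm across, 35 mm along, its axis 70 to 80 mm up), prong hanging down at the cradle's +y end (value of joint flap below 0.03 rad and x of pole in the frame of cradle between -0.014 and 0.014 m and y of pole in the frame of cradle between -0.035 and 0.035 m and z of pole in the frame of cradle between 0.07 and 0.08 m and y of prong_tip in the frame of cradle above 0.15 m and z of prong_tip in the frame of cradle below 0.04 m and linear speed of pole below 0.02 m/s); the robot touches nothing.
It fails at once if the ring is yanked: more than 25 N between pole and flap or its ring (contact force between pole and flap above 25 N).
It fails at once if the flap or ring is touched by the robot itself (contact force between any of the arm, the fingers and flap above 1 N).
It fails at once if the bowl, jar or cup is moved more than 30 mm (distance of any of bowl, sauce_jar, steel_cup from where it was at the start of the episode above 0.03 m).
It fails at once if the bowl, jar or cup is tipped over (angle between any of bowl, sauce_jar, steel_cup's own z axis and vertical above 0.4 rad).
It also fails if it takes over 72 s, if anything falls off the work surface, if the arm or the gripper's body presses on something with over 40 N, if the wrist force passes 120 N, or if a joint passes its speed limit or range.

### The arm

A 7-joint arm with a two-finger parallel gripper is mounted at the origin on the work surface. World frame = base frame: x ahead of the robot, y to its left, z up, the work surface at z = 0. Lengths are in m, angles in rad, forces in N, time in s.
With the tool pointing down it reaches from about 0.4 to 0.875 m from the base axis. Payload 19.3 kg.
Tool frame: the origin (TCP) lies midway between the tips of the shut fingers; the grasp point (between the pads) lies 19 mm behind it; z points along the fingers, y is the direction in which the jaws open and shut (so a half turn about z gives the same grasp; the last joint's range is limited). The gripper opens to 85 mm and grips with 20 to 120 N. Pads are 22 mm wide; open, the fingers measure 114 mm over their backs; the gripper's body (76 mm by 85 mm) begins 54 mm behind the grasp point. The pads swing forward as they close: fully open they stand 13 mm farther back than shut.
Start: joints at [-1.263, 0.521, -0.036, 1.599, 0.021, 1.021, -0.113], TCP at [0.231, 0.581, 0.198] pointing down, gripper open.
Joint ranges: [-2.91, 2.91], [-0.3, 2.13], [-1.5, 1.42], [0.17, 2.43], [-1.26, 4.41], [0.16, 1.93], [-2.52, 2.52]. Speed limits (rad/s): [1.89, 1.89, 2.39, 2.39, 3.01, 3.01, 3.01].

### API

Orientations are given as [roll, pitch, yaw] about the fixed x, y, z axes, in that order (R = Rz(yaw) Ry(pitch) Rx(roll)).
In Python, from workcell import bot, eyes gives the robot as it stands. The module is installed in compiled form; this text tells all that it offers.
- The arm moves only by the shell command python3 -m jog 'ROWS' [FORCE]. ROWS is JSON, a list of rows, each an object with "delta_pos": the shift along the world's x, y, z in mm, a list of three; "spin": the turn about the world's z in rad; "claw": the closure, from 0 (fully open) to 1 (shut). In form: [{"delta_pos": [tx, ty, tz], "spin": spin, "claw": claw}, ...]. A call has 1 to 8 rows; each row is the pose to reach, as a shift and turn from the pose measured when the call began; what a row does not reach only later rows make up. A row lasts 1/10 s, in which the tool goes at most 50 mm and 8.59 degrees, less where a joint would pass 70% of its speed; a pose out of reach is approached as far as the arm can. A call with a gripper value outside its range is refused whole. The fingers move at their own pace and stop on an object; FORCE is the grip in N (left out, the last holds). Time passes only in rows, so rows that repeat a pose let the fingers close. It gives the time, the measured TCP pose, the force and the opening at its end, in the units of the state.
- bot.observe(): the state, without advancing time (a new reading comes with each control period).
- eyes.grab_frame(name): name is "side" or "top"; returns the picture (384x512x3 uint8, blue, green, red); there is no depth.
- eyes.camera_params(name): a dict with "fx", "fy", "cx", "cy" (pixels), "k1" (the pictures are not rectified: a ray, as slopes to the right and down, at radius r is drawn at 1 + k1 r^2 times it, then the intrinsics apply), "origin" and "attitude" of the camera in the world. Camera axes: x right, y up, looking along -z (the intrinsics and any distortion apply to the point x, -y, -z); pixel columns grow to the right and rows downward; lengths in m; the calibration is good to about 2 mm. A picture is of the moment at which its call begins. camera_params takes no time and is no camera call.
- bot.job_done(): hands the job in, once; it reports no verdict.
The state is a dict: "clock": time; "qpos": joint angles; "qd": joint speeds; "joint_efforts": joint torques, N m; "position": TCP position; "tool_rot": TCP orientation; "force": force on the tool from outside, world axes, zero at the start; "moment": the same for the moment, N m; "grip_width": finger opening in m.
Only numpy, scipy, OpenCV 4.12 (cv2) and the standard library are available. Lean on these libraries where they do the work, as an engineer would, in place of code of your own. Each camera call takes 0.05 s, during which the arm holds its last target. There are 200 camera calls.

## Working session

There is one attempt and no reset: what is moved stays moved. The work goes in short steps, Python scripts to look and compute and a shell command to move; the robot and the scene stay as the last step left them, time stands still between calls to the robot, and variables do not carry over. Pictures are saved under pics/ and viewed, about 8 in all and at most 12, crops included, and the job is handed in when it is done.

```bash
mkdir -p pics
cat > h.py <<'E'
import numpy as np, cv2
from workcell import bot, eyes
from scipy.spatial.transform import Rotation as R
def cam(n):
    p=eyes.camera_params(n); return p
def att(p):
    a=np.array(p["attitude"]); 
    return a if a.shape==(3,3) else (R.from_euler('xyz',a).as_matrix() if a.size==3 else None)
def ray(n,u,v):
    p=cam(n); d=np.array([(u-p["cx"])/p["fx"],(v-p["cy"])/p["fy"]]); s=d.copy()
    for _ in range(20): s=d/(1+p["k1"]*(s@s))
    return np.array(p["origin"]),att(p)@np.array([s[0],-s[1],-1])
def onz(n,u,v,z):
    o,d=ray(n,u,v); return o+d*(z-o[2])/d[2]
def proj(n,P):
    p=cam(n); c=att(p).T@(np.array(P)-np.array(p["origin"])); s=np.array([c[0],-c[1]])/-c[2]
    s=s*(1+p["k1"]*(s@s)); return np.array([s[0]*p["fx"]+p["cx"],s[1]*p["fy"]+p["cy"]])
def tri(a,b):
    (o1,d1),(o2,d2)=ray(*a),ray(*b); A=np.stack([d1,-d2],1); t=np.linalg.lstsq(A,o2-o1,rcond=None)[0]
    p,q=o1+d1*t[0],o2+d2*t[1]; return (p+q)/2,np.linalg.norm(p-q)
E
python3 - <<'E'
from h import *
for n in("side","top"):
    im=eyes.grab_frame(n); cv2.imwrite(f"pics/{n}0.png",im); cv2.imwrite(f"pics/{n}0x.png",cv2.resize(im,(800,600),interpolation=cv2.INTER_CUBIC)); print(n,cam(n))
s=bot.observe(); print(s)
E
```

```text
side {'fx': 360.5568170622816, 'fy': 360.5568170622816, 'cx': 255.5067382968539, 'cy': 188.78932549773523, 'k1': -0.0865034348897804, 'origin': array([ 0.18584663, -0.38035529,  0.71721153]), 'attitude': array([ 0.80363087,  0.01037859, -0.68509648])}
top {'fx': 357.39565760921715, 'fy': 357.39565760921715, 'cx': 262.1198314554726, 'cy': 193.9423845918016, 'k1': 0.006595611544419812, 'origin': array([0.45885345, 0.0293641 , 0.94428922]), 'attitude': array([ 0.08527118,  0.02067661, -1.5999089 ])}
{'clock': 0.1, 'qpos': array([-1.26318486,  0.52197238, -0.03631746,  1.59992113,  0.02120412,
        1.02109139, -0.11281794]), 'qd': array([-0.00053245, -0.0013085 ,  0.0010037 , -0.00210256,  0.00134777,
       -0.00191946, -0.0012504 ]), 'joint_efforts': array([ 3.44340348e-03, -9.28476048e+01,  1.98460311e+00, -3.70531368e+01,
        1.82701513e-02,  5.51092322e-03,  1.72641950e-05]), 'position': array([0.23047549, 0.58060829, 0.19728291]), 'tool_rot': array([-3.14058847e+00,  7.77466691e-05,  2.76374528e+00]), 'force': array([ 0.07371653, -0.41438234, -0.76737902]), 'moment': array([-0.00480332, -0.00486634,  0.0055612 ]), 'grip_width': 0.08530026351329664}
```

View pics/side0x.png

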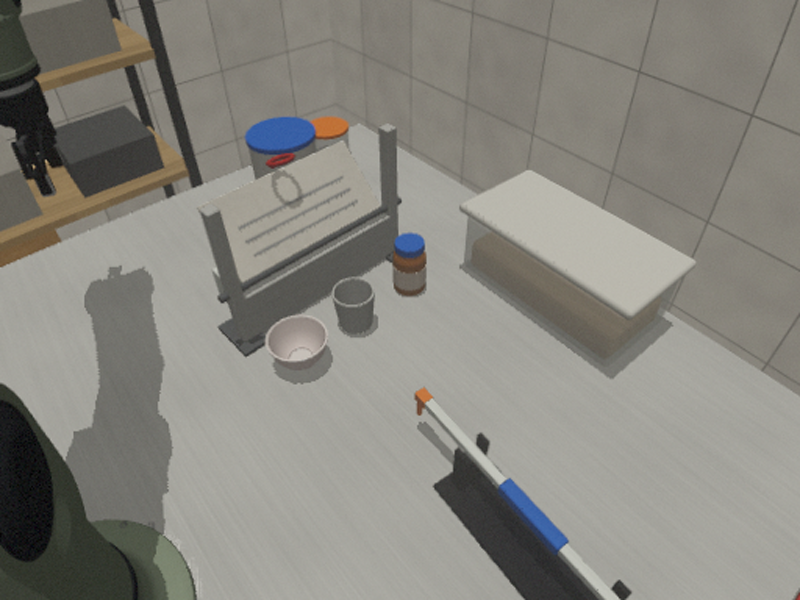

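View pics/top0x.png

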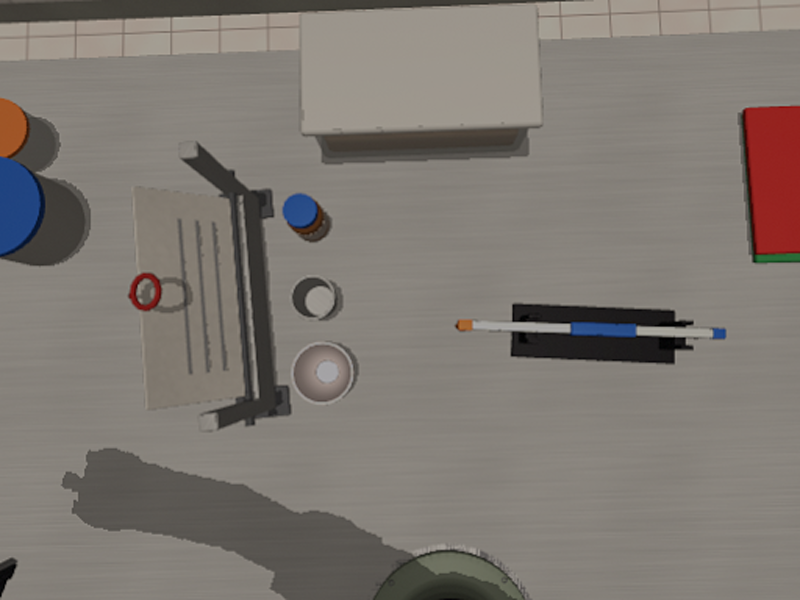

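The side view shows the ring at about (281,160) and the prong at (421,400). In the top view the ring is at (146,292), the post tops at (189,151) and (209,422), and the pole runs from (464,325) to (725,334) (800x600 pixels).

Run:
```python
from h import *
k=.64
P={}
for nm,x,y,z in [("postA",189,150,.27),("postB",209,422,.27),("gripL",571,329,.085),("gripR",637,329.5,.085),("hook",458,325,.082),("tail",725,334,.082),("bowl",323,372,.055),("cup",314,297,.075),("jar",300,210,.105)]:
    P[nm]=onz("top",x*k,y*k,z); print(nm,P[nm].round(4))
print("ring",tri(("top",146*k,292*k),("side",281*k,160*k)))
print("postA tri",tri(("top",189*k,150*k),("side",388*k,129*k)))
print("postB tri",tri(("top",209*k,422*k),("side",212*k,209*k)))
print("prongtop tri",tri(("top",464*k,325*k),("side",423*k,396*k)))
t=cv2.imread("pics/top0.png"); s=cv2.imread("pics/side0.png")
a=cv2.resize(t[75:285,75:225],None,fx=2.6,fy=2.6,interpolation=cv2.INTER_CUBIC)
b=cv2.resize(s[75:215,125:285],None,fx=2.5,fy=2.5,interpolation=cv2.INTER_CUBIC)
for im,n in((t,"top"),(s,"side")):
    h=cv2.cvtColor(im,cv2.COLOR_BGR2HSV); 
    def m(lo,hi,smin=110,box=None):
        k=((h[...,0]>=lo)&(h[...,0]<=hi)&(h[...,1]>smin)&(h[...,2]>60)).astype(np.uint8)
        nn,l,st,c=cv2.connectedComponentsWithStats(k); return [(st[i].tolist(),c[i].round(2).tolist()) for i in range(1,nn) if st[i,4]>8]
    print(n,"blue",m(100,125)); print(n,"orange",m(5,18,150)); print(n,"red",m(0,4)+m(172,180))
cv2.imwrite("pics/c1.png",np.hstack([cv2.copyMakeBorder(a,0,0,0,0,0),cv2.copyMakeBorder(b,0,a.shape[0]-b.shape[0],0,0,cv2.BORDER_CONSTANT)]))
```

```text
postA [0.7173 0.3116 0.27  ]
postB [0.3813 0.286  0.27  ]
gripL [ 0.4854 -0.2006  0.085 ]
gripR [ 0.4816 -0.3003  0.085 ]
hook [ 0.4968 -0.0286  0.082 ]
tail [ 0.471  -0.4335  0.082 ]
bowl [0.4299 0.186  0.055 ]
cup [0.5478 0.1948 0.075 ]
jar [0.6797 0.2087 0.105 ]
ring (array([0.54508248, 0.37635478, 0.24287728]), np.float64(0.003336200983854829))
postA tri (array([0.72106386, 0.3140156 , 0.26268772]), np.float64(0.0023748339885508057))
postB tri (array([0.38361735, 0.284899  , 0.26901169]), np.float64(0.005378669995582535))
prongtop tri (array([ 0.49749568, -0.03879547,  0.07777252]), np.float64(0.002003488940598987))
top blue [([0, 100, 26, 63, 1239], [10.39, 130.62]), ([181, 124, 22, 22, 370], [191.57, 134.33]), ([365, 206, 42, 10, 368], [385.88, 210.47]), ([457, 210, 7, 7, 45], [459.87, 213.27])]
top orange [([0, 63, 19, 38, 546], [7.26, 82.08]), ([187, 131, 19, 18, 64], [199.33, 142.8]), ([488, 162, 9, 1, 9], [492.0, 162.0]), ([292, 205, 10, 7, 55], [296.95, 207.62])]
top red [([476, 68, 36, 95, 3033], [495.24, 112.93]), ([83, 175, 20, 24, 222], [92.81, 186.34])]
side blue [([157, 75, 44, 24, 819], [178.92, 86.28]), ([253, 150, 18, 15, 220], [261.32, 156.43]), ([320, 306, 43, 49, 643], [340.85, 330.1])]
side orange [([200, 75, 23, 14, 240], [210.71, 81.12]), ([266, 249, 11, 9, 53], [270.68, 252.66])]
side red [([170, 98, 19, 9, 86], [178.85, 101.99])]
```

View pics/c1.png

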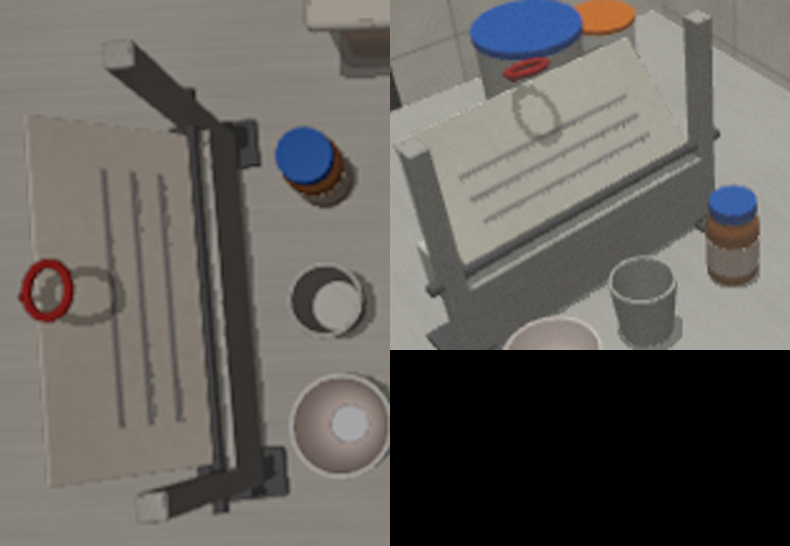

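Ring, guard and pole measurements agree with the given sizes: post spacing 337 mm (338 given), ring radius 154 mm (155 given), flap about 0.79 rad open. The guard yaw is +0.08, the pole yaw −0.064 and the grip centre (0.483, −0.251). I'll move over the pole now.

```bash
python3 -m jog '[{"delta_pos":[0,0,100],"spin":0,"claw":0},{"delta_pos":[0,0,180],"spin":0,"claw":0},{"delta_pos":[0,0,180],"spin":0,"claw":0},{"delta_pos":[0,0,180],"spin":0,"claw":0},{"delta_pos":[220,-380,180],"spin":-0.6,"claw":0},{"delta_pos":[220,-380,180],"spin":-0.6,"claw":0},{"delta_pos":[220,-380,180],"spin":-0.6,"claw":0},{"delta_pos":[220,-380,180],"spin":-0.6,"claw":0}]'
```

```text
clock: 0.9
position: [0.3313, 0.4055, 0.3771]
tool_rot: [-3.14, 0.0, 2.158]
force: [0.6, -0.1, 0.2]
grip_width: 0.0849
```

```bash
python3 -m jog '[{"delta_pos":[100,-250,0],"spin":-0.5,"claw":0},{"delta_pos":[100,-250,0],"spin":-0.5,"claw":0},{"delta_pos":[100,-250,0],"spin":-0.5,"claw":0},{"delta_pos":[152,-657,-40],"spin":-0.65,"claw":0},{"delta_pos":[152,-657,-40],"spin":-0.65,"claw":0},{"delta_pos":[152,-657,-40],"spin":-0.65,"claw":0},{"delta_pos":[152,-657,-40],"spin":-0.65,"claw":0},{"delta_pos":[152,-657,-40],"spin":-0.65,"claw":0}]'
```

```text
clock: 1.7
position: [0.4318, 0.0211, 0.3582]
tool_rot: [-3.141, -0.001, 1.508]
force: [2.1, 0.3, -0.3]
grip_width: 0.0855
```

```bash
python3 -m jog '[{"delta_pos":[51,-273,-120],"spin":0,"claw":0},{"delta_pos":[51,-273,-120],"spin":0,"claw":0},{"delta_pos":[51,-273,-120],"spin":0,"claw":0},{"delta_pos":[51,-273,-120],"spin":0,"claw":0},{"delta_pos":[51,-273,-120],"spin":0,"claw":0},{"delta_pos":[51,-273,-120],"spin":0,"claw":0},{"delta_pos":[51,-273,-120],"spin":0,"claw":0},{"delta_pos":[51,-273,-120],"spin":0,"claw":0}]'
python3 - <<'E'
from h import *
t=eyes.grab_frame("top"); cv2.imwrite("pics/t1.png",cv2.resize(t[120:300,270:500],None,fx=3,fy=3,interpolation=cv2.INTER_CUBIC))
print(bot.observe()["position"], bot.observe()["tool_rot"])
E
```

```text
clock: 2.5
position: [0.4819, -0.253, 0.2374]
tool_rot: [-3.138, -0.0, 1.505]
force: [-0.5, 0.3, -0.4]
grip_width: 0.0854
[ 0.48246333 -0.25164041  0.23798422] [-3.13959836e+00 -7.96204114e-04  1.50721253e+00]
```

View pics/t1.png

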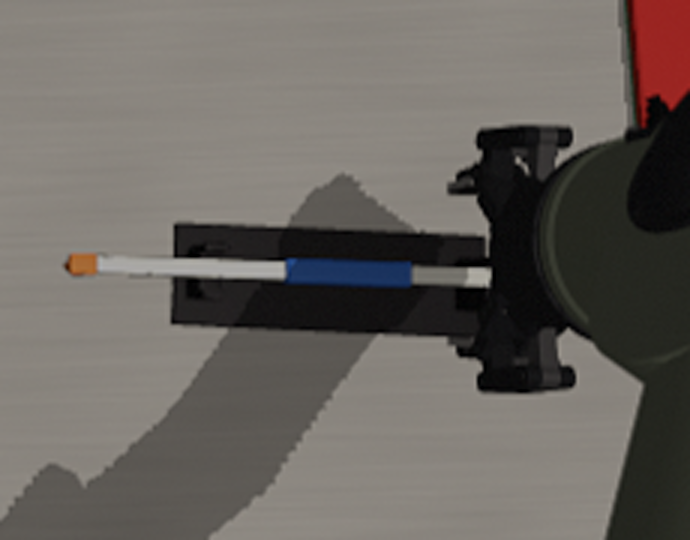

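The view shows the pole in its cradle with the grip at crop x 286–412, y ~272, and the jaws straddling the pole line. I'll go down.

```bash
python3 -m jog '[{"delta_pos":[1,0,-50],"spin":0,"claw":0},{"delta_pos":[1,0,-100],"spin":0,"claw":0},{"delta_pos":[1,0,-140],"spin":0,"claw":0},{"delta_pos":[1,0,-170],"spin":0,"claw":0},{"delta_pos":[1,0,-184],"spin":0,"claw":0},{"delta_pos":[1,0,-184],"spin":0,"claw":0},{"delta_pos":[1,0,-184],"spin":0,"claw":0}]'
python3 -m jog '[{"delta_pos":[0,0,0],"spin":0,"claw":0.5},{"delta_pos":[0,0,0],"spin":0,"claw":0.65},{"delta_pos":[0,0,0],"spin":0,"claw":1},{"delta_pos":[0,0,0],"spin":0,"claw":1},{"delta_pos":[0,0,0],"spin":0,"claw":1},{"delta_pos":[0,0,0],"spin":0,"claw":1},{"delta_pos":[0,0,0],"spin":0,"claw":1},{"delta_pos":[0,0,0],"spin":0,"claw":1}]' 120
```

```text
clock: 3.25
position: [0.4844, -0.2514, 0.0555]
tool_rot: [-3.141, -0.001, 1.508]
force: [0.2, -0.4, 0.5]
grip_width: 0.085
clock: 4.05
position: [0.4844, -0.2514, 0.0554]
tool_rot: [-3.141, -0.001, 1.508]
force: [0.8, -0.1, 0.1]
grip_width: 0.0002
```

The jaws shut to 0.2 mm, so they missed the pole. I'll look before moving anything.

Run:
```python
from h import *
t=eyes.grab_frame("top"); s=eyes.grab_frame("side")
a=cv2.resize(t[120:300,270:500],(460,360)); b=cv2.resize(s[200:384,230:430],(400*360//368,360))
cv2.imwrite("pics/t2.png",np.hstack([a[:,:400],b]))
```

```text
(no output)
```

View pics/t2.png

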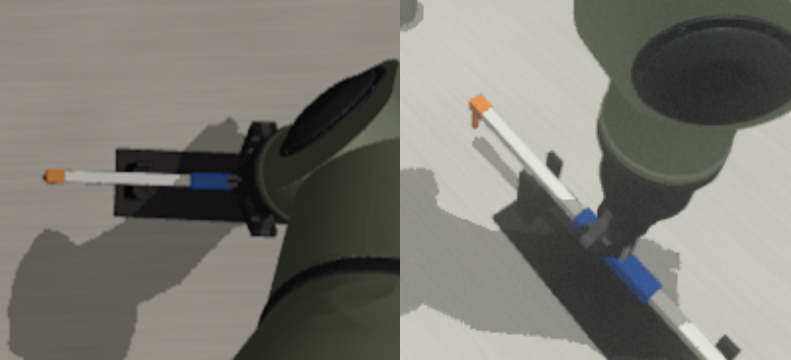

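Run:
```python
from h import *
s=eyes.grab_frame("side"); st=bot.observe(); p=st["position"]; print(p,st["grip_width"],st["force"],st["moment"])
for d in (0,.019): print("tcp",proj("side",p+[0,0,d]),proj("top",p+[0,0,d]))
c=np.array([.4832,-.2515]); e=np.array([.0637,.998])
for y in(-.18,-.05,.05,.22): print(y,proj("side",[*(c+e*y),.085 if abs(y)<.1 else .082]))
cv2.imwrite("pics/t3.png",cv2.resize(s[290:384,290:400],None,fx=6,fy=6,interpolation=cv2.INTER_CUBIC))
```

```text
[ 0.48442405 -0.2514371   0.05549306] -5.969951375226032e-05 [ 1.54844355 -0.02007164 -0.5240416 ] [-0.0695305   0.02189191 -0.01919468]
tcp [338.56846658 334.64100813] [383.00200951 210.79347132]
tcp [340.20021495 330.28259197] [385.49252635 210.49322996]
-0.18 [418.85999866 413.06652313]
-0.05 [360.71352227 349.76892956]
0.05 [322.09525801 308.13066938]
0.22 [268.11830017 250.39883428]
```

View pics/t3.png

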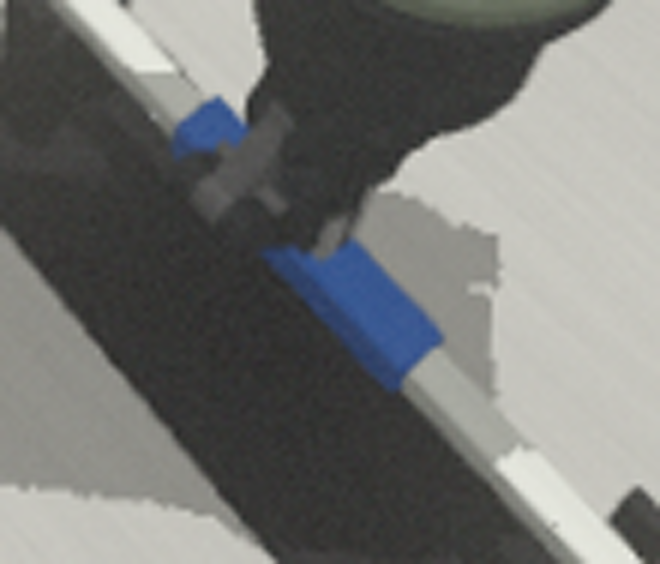

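The near finger lies beside the blue grip and the pole is seated, so the width reading looks doubtful. A small lift will show whether it is held.

```bash
python3 -m jog '[{"delta_pos":[0,0,5],"spin":0,"claw":1},{"delta_pos":[0,0,15],"spin":0,"claw":1},{"delta_pos":[0,0,25],"spin":0,"claw":1},{"delta_pos":[0,0,35],"spin":0,"claw":1},{"delta_pos":[0,0,40],"spin":0,"claw":1},{"delta_pos":[0,0,40],"spin":0,"claw":1},{"delta_pos":[0,0,40],"spin":0,"claw":1}]'
python3 - <<'E'
from h import *
t=eyes.grab_frame("top"); s=eyes.grab_frame("side"); st=bot.observe(); print(st["position"],st["grip_width"],st["force"],st["moment"])
a=cv2.resize(t[120:300,270:470],(400,360)); b=cv2.resize(s[200:384,230:430],(391,360))
cv2.imwrite("pics/t4.png",np.hstack([a,b]))
E
```

```text
clock: 4.9
position: [0.4844, -0.2513, 0.0954]
tool_rot: [-3.141, -0.001, 1.508]
force: [-0.4, 0.4, -0.1]
grip_width: 0.0004
[ 0.48421321 -0.25132199  0.09514421] -0.00011810839868999049 [-0.26677355  0.89946324 -0.79965709] [ 0.04267772 -0.01213535 -0.02686094]
```

View pics/t4.png

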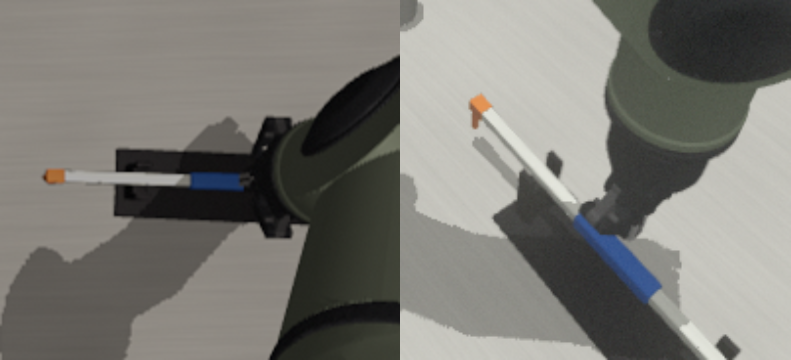

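The pole was not lifted and has not moved. The reported TCP must disagree with where the fingers really are, so I'll compare them in an enlarged view.

Run:
```python
from h import *
t=eyes.grab_frame("top"); s=eyes.grab_frame("side"); p=bot.observe()["position"]
for n in("top","side"): print(n,[proj(n,p+[0,0,d]).round(1).tolist() for d in(0,.03,.06)])
def crop(im,n,u,v,w,h,f=6):
    c=cv2.resize(im[v:v+h,u:u+w],None,fx=f,fy=f,interpolation=cv2.INTER_CUBIC)
    c=cv2.convertScaleAbs(c,alpha=1.6,beta=25)
    for d in(0,.03,.06):
        q=(proj(n,p+[0,0,d])-[u,v]+.5)*f; cv2.circle(c,tuple(int(x) for x in q),3,(0,255,0),-1)
    return c
cv2.imwrite("pics/t5.png",np.hstack([crop(t,"top",350,175,66,80),crop(s,"side",310,275,66,80)]))
```

```text
top [[388.3, 210.3], [392.7, 209.7], [397.4, 209.2]]
side [[341.9, 325.4], [344.8, 317.8], [347.8, 309.6]]
```

View pics/t5.png

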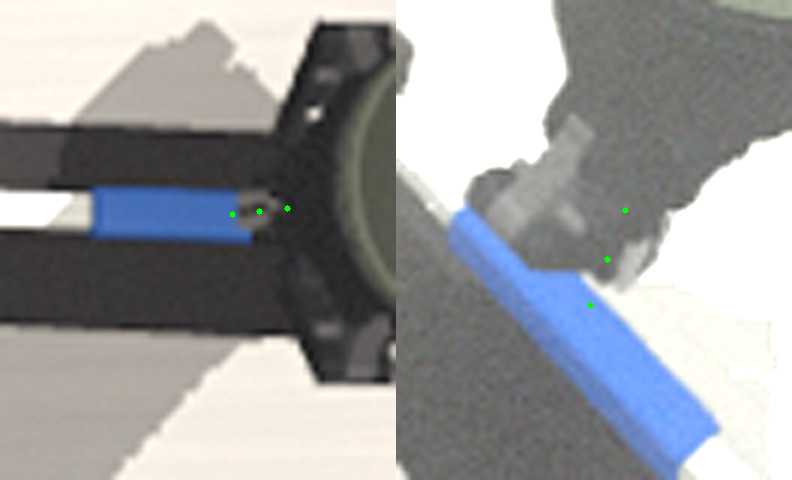

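In the enlarged view the finger tips sit roughly 20–35 mm above the reported TCP (side tip about px (339.5,319.5), top about (390.5,210)). A gentle touch on the grip's top (z = 0.085) with shut fingers will calibrate this.

```bash
python3 -c "
from h import *
print(tri(('top',390.5,210),('side',339.5,319.5)), bot.observe()['qpos'])"
python3 -m jog '[{"delta_pos":[0,0,-15],"spin":0,"claw":1},{"delta_pos":[0,0,-30],"spin":0,"claw":1},{"delta_pos":[0,0,-38],"spin":0,"claw":1},{"delta_pos":[0,0,-40],"spin":0,"claw":1},{"delta_pos":[0,0,-41],"spin":0,"claw":1},{"delta_pos":[0,0,-42],"spin":0,"claw":1},{"delta_pos":[0,0,-43],"spin":0,"claw":1}]'
python3 -m jog '[{"delta_pos":[0,0,-1],"spin":0,"claw":1},{"delta_pos":[0,0,-2],"spin":0,"claw":1},{"delta_pos":[0,0,-2],"spin":0,"claw":1}]'
```

```text
(array([ 0.48167214, -0.24730316,  0.11630048]), np.float64(0.006084353004218616)) [-0.01732774  0.60560133  0.54985121  1.92095333 -0.45628381  0.74190948
  0.73404177]
clock: 5.8
position: [0.4844, -0.2515, 0.0524]
tool_rot: [-3.141, -0.0, 1.508]
force: [-0.8, -0.3, -0.2]
grip_width: 0.0002
clock: 6.1
position: [0.4848, -0.2515, 0.0515]
tool_rot: [3.141, -0.001, 1.508]
force: [-4.1, 5.3, 21.1]
grip_width: -0.0003
```

Contact at reported z = 0.0515 with 21 N means the fingertips are really about 33 mm higher than reported. I'll raise, open, and go down 30 mm lower than before.

```bash
python3 -m jog '[{"delta_pos":[0,0,25],"spin":0,"claw":1},{"delta_pos":[0,0,50],"spin":0,"claw":0},{"delta_pos":[0,0,50],"spin":0,"claw":0},{"delta_pos":[0,0,50],"spin":0,"claw":0},{"delta_pos":[0,0,50],"spin":0,"claw":0},{"delta_pos":[0,0,50],"spin":0,"claw":0},{"delta_pos":[0,0,50],"spin":0,"claw":0}]'
python3 -m jog '[{"delta_pos":[0,0,-30],"spin":0,"claw":0},{"delta_pos":[0,0,-50],"spin":0,"claw":0},{"delta_pos":[0,0,-60],"spin":0,"claw":0},{"delta_pos":[0,0,-68],"spin":0,"claw":0},{"delta_pos":[0,0,-74],"spin":0,"claw":0},{"delta_pos":[0,0,-78],"spin":0,"claw":0},{"delta_pos":[0,0,-80],"spin":0,"claw":0},{"delta_pos":[0,0,-80],"spin":0,"claw":0}]'
```

```text
clock: 6.8
position: [0.4845, -0.2515, 0.101]
tool_rot: [-3.142, -0.001, 1.508]
force: [-0.4, -0.7, 0.7]
grip_width: 0.0848
clock: 7.6
position: [0.4846, -0.2515, 0.0211]
tool_rot: [3.141, -0.001, 1.508]
force: [-0.3, 0.3, 0.2]
grip_width: 0.0852
```

```bash
python3 -m jog '[{"delta_pos":[0,0,0],"spin":0,"claw":0.5},{"delta_pos":[0,0,0],"spin":0,"claw":0.65},{"delta_pos":[0,0,0],"spin":0,"claw":1},{"delta_pos":[0,0,0],"spin":0,"claw":1},{"delta_pos":[0,0,0],"spin":0,"claw":1},{"delta_pos":[0,0,0],"spin":0,"claw":1},{"delta_pos":[0,0,0],"spin":0,"claw":1},{"delta_pos":[0,0,0],"spin":0,"claw":1}]' 120
```

```text
clock: 8.4
position: [0.4847, -0.2515, 0.0215]
tool_rot: [3.141, -0.001, 1.508]
force: [-2.2, 1.2, 9.8]
grip_width: 0.0181
```

Gripped at 18 mm. I'll lift.

```bash
python3 -m jog '[{"delta_pos":[0,0,5],"spin":0,"claw":1},{"delta_pos":[0,0,15],"spin":0,"claw":1},{"delta_pos":[0,0,35],"spin":0,"claw":1},{"delta_pos":[0,0,60],"spin":0,"claw":1},{"delta_pos":[0,0,90],"spin":0,"claw":1},{"delta_pos":[0,0,120],"spin":0,"claw":1},{"delta_pos":[0,0,120],"spin":0,"claw":1},{"delta_pos":[0,0,120],"spin":0,"claw":1}]'
python3 - <<'E'
from h import *
t=eyes.grab_frame("top"); s=eyes.grab_frame("side"); st=bot.observe(); p=st["position"]; print(p,st["force"],st["moment"])
for im,n in((t,"top"),(s,"side")):
    h=cv2.cvtColor(im,cv2.COLOR_BGR2HSV)
    k=((h[...,0]>=5)&(h[...,0]<=18)&(h[...,1]>150)&(h[...,2]>60)).astype(np.uint8)
    nn,l,q,c=cv2.connectedComponentsWithStats(k); print(n,[(q[i].tolist(),c[i].round(1).tolist()) for i in range(1,nn) if q[i,4]>15])
b=cv2.resize(s[100:330,180:400],None,fx=2.2,fy=2.2,interpolation=cv2.INTER_CUBIC)
cv2.imwrite("pics/t6.png",b)
E
```

```text
clock: 9.2
position: [0.4849, -0.2513, 0.1421]
tool_rot: [3.14, -0.001, 1.508]
force: [0.4, -0.9, -2.8]
grip_width: 0.0182
[ 0.48425164 -0.25114581  0.14089848] [-0.05273602 -0.13964087 -3.1887999 ] [-0.09101502 -0.01873444 -0.01552053]
top [([0, 63, 19, 38, 552], [7.4, 82.0]), ([187, 131, 19, 18, 65], [199.4, 142.8]), ([295, 202, 12, 8, 80], [301.1, 205.2])]
side [([200, 75, 23, 13, 226], [210.8, 81.0]), ([267, 212, 11, 9, 52], [271.7, 215.7])]
```

View pics/t6.png

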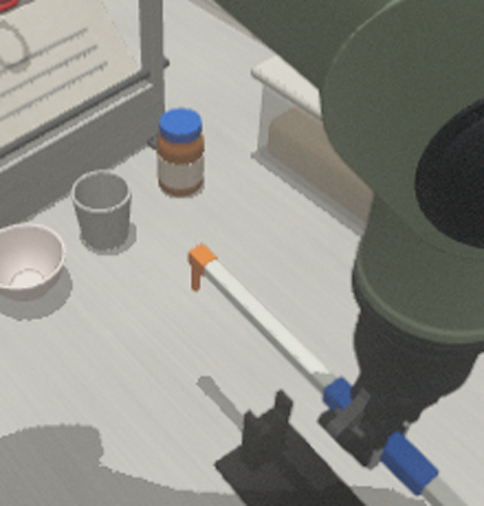

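The pole is held clear of the cradle with its prong hanging at crop (196,285). I'll check level and compute the approach.

Run:
```python
from h import *
a,e1=tri(("top",296.95,207.62),("side",270.68,252.66)); b,e2=tri(("top",301.1,205.2),("side",271.7,215.7))
print(a,e1,b,e2,b-a)
r,e=tri(("top",92.81,186.34),("side",178.85,101.99)); print("ring",r,e)
```

```text
[ 0.49805946 -0.03845189  0.079804  ] 0.0013459371217843133 [ 0.49765278 -0.03807139  0.1991989 ] 0.0017342832467520533 [-0.00040668  0.0003805   0.1193949 ]
ring [0.54497709 0.37826129 0.24322717] 0.0005092785780815081
```

The pole rose 119 mm level. I'll raise further and carry it to hover over the ring.

```bash
python3 -m jog '[{"delta_pos":[0,0,40],"spin":0,"claw":1},{"delta_pos":[0,20,80],"spin":0.02,"claw":1},{"delta_pos":[10,50,120],"spin":0.04,"claw":1},{"delta_pos":[20,90,150],"spin":0.06,"claw":1},{"delta_pos":[30,130,160],"spin":0.08,"claw":1},{"delta_pos":[40,170,160],"spin":0.1,"claw":1},{"delta_pos":[50,210,160],"spin":0.12,"claw":1},{"delta_pos":[60,240,160],"spin":0.14,"claw":1}]'
```

```text
clock: 10.1
position: [0.544, -0.0083, 0.2999]
tool_rot: [-3.139, -0.002, 1.65]
force: [0.3, -0.7, -2.1]
grip_width: 0.0185
```

```bash
python3 -m jog '[{"delta_pos":[5,40,0],"spin":0,"claw":1},{"delta_pos":[10,75,0],"spin":0,"claw":1},{"delta_pos":[14,110,0],"spin":0,"claw":1},{"delta_pos":[17,140,-5],"spin":0,"claw":1},{"delta_pos":[19,160,-10],"spin":0,"claw":1},{"delta_pos":[19,167,-15],"spin":0,"claw":1},{"delta_pos":[19,167,-20],"spin":0,"claw":1},{"delta_pos":[19,167,-20],"spin":0,"claw":1}]'
python3 - <<'E'
from h import *
t=eyes.grab_frame("top"); s=eyes.grab_frame("side"); st=bot.observe(); print(st["position"],st["tool_rot"],st["force"],st["moment"])
f=lambda im,u,v:cv2.resize(im[v:v+90,u:u+80],None,fx=5,fy=5,interpolation=cv2.INTER_CUBIC)
cv2.imwrite("pics/t7.png",np.hstack([f(t,60,140),f(s,140,60)]))
E
```

```text
clock: 10.9
position: [0.5628, 0.1571, 0.2791]
tool_rot: [-3.138, -0.001, 1.649]
force: [-0.4, 0.2, -2.5]
grip_width: 0.0182
[0.56318609 0.15721073 0.28009248] [-3.13952777e+00 -1.77141327e-03  1.64848417e+00] [-0.53384401 -0.01848526 -2.81902346] [-0.11298837 -0.01088004 -0.01214916]
```

View pics/t7.png

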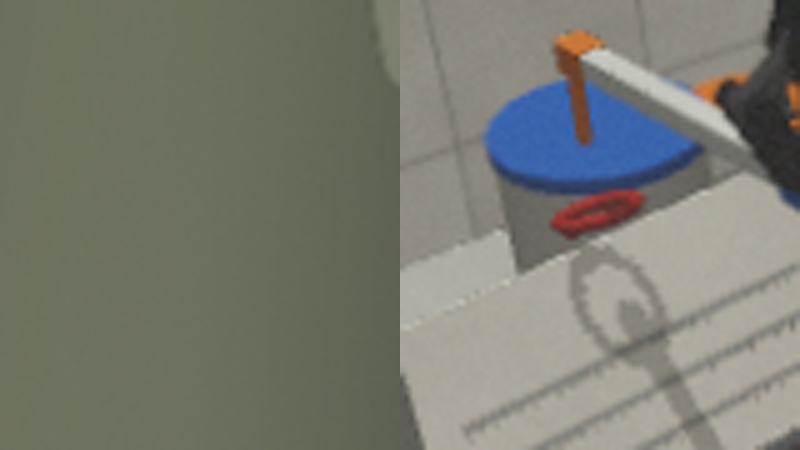

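The side crop shows the prong tip at (587,144) and the ring at (598,213); the arm blocks the top view. I'll compare with the prediction.

Run:
```python
from h import *
print("obs tip ~(177,88.8)"); 
for P in([.5453,.3758,.284],[.5453,.3858,.284],[.5553,.3758,.284],[.5453,.3758,.274]): print(P,proj("side",P).round(1))
print("block",proj("side",[.5453,.3758,.341]), "obs", 140+(580-400)/5, 60+42/5)
print("ring",proj("side",[.545,.3775,.243]))
```

```text
obs tip ~(177,88.8)
[0.5453, 0.3758, 0.284] [176.9  88. ]
[0.5453, 0.3858, 0.284] [174.9  86.5]
[0.5553, 0.3758, 0.284] [180.4  86.7]
[0.5453, 0.3758, 0.274] [177.5  91.6]
block [173.31088658  66.46496278] obs 176.0 68.4
ring [178.9200451  102.17731706]
```

The prediction matches to under 1 px. I'll insert the prong in two stages and check force.

```bash
python3 -m jog '[{"delta_pos":[0,1,-10],"spin":0,"claw":1},{"delta_pos":[0,1,-20],"spin":0,"claw":1},{"delta_pos":[0,1,-25],"spin":0,"claw":1},{"delta_pos":[0,1,-30],"spin":0,"claw":1},{"delta_pos":[0,1,-35],"spin":0,"claw":1},{"delta_pos":[0,1,-40],"spin":0,"claw":1},{"delta_pos":[0,1,-42],"spin":0,"claw":1}]'
python3 -m jog '[{"delta_pos":[0,0,-3],"spin":0,"claw":1},{"delta_pos":[0,0,-6],"spin":0,"claw":1},{"delta_pos":[0,0,-10],"spin":0,"claw":1},{"delta_pos":[0,0,-14],"spin":0,"claw":1},{"delta_pos":[0,0,-18],"spin":0,"claw":1},{"delta_pos":[0,0,-20],"spin":0,"claw":1},{"delta_pos":[0,0,-20],"spin":0,"claw":1}]'
python3 - <<'E'
from h import *
s=eyes.grab_frame("side"); st=bot.observe(); print(st["position"],st["force"],st["moment"])
f=lambda im,u,v:cv2.resize(im[v:v+80,u:u+90],None,fx=6,fy=6,interpolation=cv2.INTER_CUBIC)
cv2.imwrite("pics/t8.png",f(s,140,60))
E
```

```text
clock: 11.7
position: [0.563, 0.1582, 0.2376]
tool_rot: [-3.139, -0.002, 1.649]
force: [-0.4, 0.5, -2.6]
grip_width: 0.0183
clock: 12.4
position: [0.5629, 0.1581, 0.2172]
tool_rot: [-3.139, -0.001, 1.649]
force: [-0.2, 0.0, -2.9]
grip_width: 0.0181
[0.56304404 0.15819697 0.21747926] [-0.9239182   0.54610607 -2.85734058] [-0.06179369  0.00857712  0.01102555]
```

View pics/t8.png

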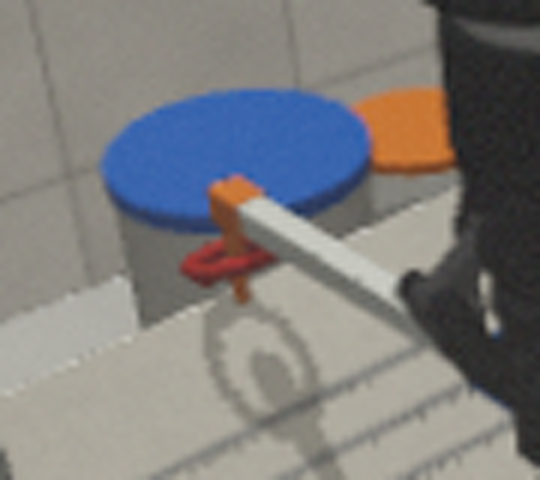

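The prong is through the red ring, its tip visible below at (240,298), with no contact force. I'll pull along the guard's −y, rising with the ring's arc.

```bash
python3 -m jog '[{"delta_pos":[0.2,-3,0],"spin":0,"claw":1},{"delta_pos":[0.6,-8,2],"spin":0,"claw":1},{"delta_pos":[1,-13,3],"spin":0,"claw":1},{"delta_pos":[1.4,-18,5],"spin":0,"claw":1},{"delta_pos":[1.9,-24,7],"spin":0,"claw":1},{"delta_pos":[2.4,-30,9],"spin":0,"claw":1},{"delta_pos":[2.8,-36,10],"spin":0,"claw":1},{"delta_pos":[3.3,-42,11],"spin":0,"claw":1}]'
```

```text
clock: 13.25
position: [0.5664, 0.116, 0.2287]
tool_rot: [-3.139, -0.002, 1.649]
force: [0.3, 4.7, -2.7]
grip_width: 0.0184
```

```bash
python3 -m jog '[{"delta_pos":[0.5,-6,1],"spin":0,"claw":1},{"delta_pos":[1,-13,2],"spin":0,"claw":1},{"delta_pos":[1.6,-20,2],"spin":0,"claw":1},{"delta_pos":[2.2,-28,2],"spin":0,"claw":1},{"delta_pos":[2.8,-36,2],"spin":0,"claw":1},{"delta_pos":[3.4,-44,2],"spin":0,"claw":1},{"delta_pos":[4,-52,2],"spin":0,"claw":1},{"delta_pos":[4.6,-58,2],"spin":0,"claw":1}]'
```

```text
clock: 14.05
position: [0.5709, 0.0569, 0.2306]
tool_rot: [-3.139, -0.002, 1.648]
force: [-0.3, 3.4, -2.4]
grip_width: 0.0182
```

```bash
python3 -m jog '[{"delta_pos":[0.2,-2,0],"spin":0,"claw":1},{"delta_pos":[0.3,-4,0],"spin":0,"claw":1},{"delta_pos":[0.5,-6,0],"spin":0,"claw":1},{"delta_pos":[0.6,-8,0],"spin":0,"claw":1},{"delta_pos":[0.8,-10,0],"spin":0,"claw":1},{"delta_pos":[0.8,-11,0],"spin":0,"claw":1},{"delta_pos":[0.9,-12,0],"spin":0,"claw":1},{"delta_pos":[0.9,-12,0],"spin":0,"claw":1}]'
```

```text
clock: 14.85
position: [0.5717, 0.0447, 0.2305]
tool_rot: [-3.139, -0.001, 1.648]
force: [-0.3, 1.6, -3.7]
grip_width: 0.0184
```

```bash
python3 -m jog '[{"delta_pos":[0.1,-1,0],"spin":0,"claw":1},{"delta_pos":[0.2,-2,0],"spin":0,"claw":1},{"delta_pos":[0.2,-3,0],"spin":0,"claw":1},{"delta_pos":[0.3,-4,0],"spin":0,"claw":1},{"delta_pos":[0.4,-5,0],"spin":0,"claw":1},{"delta_pos":[0.5,-6,0],"spin":0,"claw":1},{"delta_pos":[0.5,-7,0],"spin":0,"claw":1},{"delta_pos":[0.6,-8,0],"spin":0,"claw":1}]'
```

```text
clock: 15.65
position: [0.5723, 0.0367, 0.2305]
tool_rot: [-3.139, -0.001, 1.648]
force: [0.5, 5.5, -4.7]
grip_width: 0.0183
```

```bash
python3 -m jog '[{"delta_pos":[0.1,-1,0],"spin":0,"claw":1},{"delta_pos":[0.1,-1.5,0],"spin":0,"claw":1},{"delta_pos":[0.2,-2,0],"spin":0,"claw":1},{"delta_pos":[0.2,-2.5,0],"spin":0,"claw":1},{"delta_pos":[0.2,-3,0],"spin":0,"claw":1}]'
```

```text
clock: 16.15
position: [0.5725, 0.0337, 0.2304]
tool_rot: [-3.138, -0.001, 1.648]
force: [0.2, 4.9, -6.0]
grip_width: 0.0183
```

```bash
python3 -m jog '[{"delta_pos":[0.05,-0.5,0],"spin":0,"claw":1},{"delta_pos":[0.1,-1,0],"spin":0,"claw":1},{"delta_pos":[0.1,-1.5,0],"spin":0,"claw":1}]'
```

```text
clock: 16.45
position: [0.5726, 0.0321, 0.2304]
tool_rot: [-3.138, -0.001, 1.648]
force: [-0.2, 4.1, -6.7]
grip_width: 0.0183
```

```bash
python3 -m jog '[{"delta_pos":[0.05,-0.5,0],"spin":0,"claw":1},{"delta_pos":[0.1,-1,0],"spin":0,"claw":1},{"delta_pos":[0.1,-1.5,0],"spin":0,"claw":1}]'
```

```text
clock: 16.75
position: [0.5726, 0.0306, 0.2303]
tool_rot: [-3.138, -0.001, 1.648]
force: [-0.6, 5.3, -6.4]
grip_width: 0.0184
```

```bash
python3 -m jog '[{"delta_pos":[0.05,-0.5,0],"spin":0,"claw":1},{"delta_pos":[0.1,-1,0],"spin":0,"claw":1},{"delta_pos":[0.1,-1.5,0],"spin":0,"claw":1}]'
```

```text
clock: 17.05
position: [0.5727, 0.0292, 0.2303]
tool_rot: [-3.138, -0.002, 1.648]
force: [-0.3, 6.8, -5.9]
grip_width: 0.0183
```

```bash
python3 -m jog '[{"delta_pos":[0,-0.5,0],"spin":0,"claw":1},{"delta_pos":[0.1,-1,0],"spin":0,"claw":1}]'
```

```text
clock: 17.25
position: [0.5727, 0.0291, 0.2303]
tool_rot: [-3.138, -0.003, 1.649]
force: [-0.9, 10.6, -7.2]
grip_width: 0.0183
```

The stop is reached with about 11 N total on the ring. I'll hold that target with camera calls and watch the force.

Run:
```python
from h import *
for i in range(22):
    s=eyes.grab_frame("side"); st=bot.observe(); f=st["force"]-np.array([0,0,-2.8]); print(round(st["clock"],2),f.round(1),round(np.linalg.norm(f),1))
cv2.imwrite("pics/t9.png",s); print(st["position"])
```

```text
17.3 [-0.6  9.6 -3.8] 10.4
17.35 [-0.5 10.3 -4.1] 11.1
17.4 [ 0.2 10.3 -4.6] 11.3
17.45 [-0.2 10.  -3.9] 10.8
17.5 [-1.3  9.7 -3.8] 10.5
17.55 [-0.4  9.9 -4.1] 10.8
17.6 [-0.9  9.3 -3.2] 9.9
17.65 [-0.8 10.2 -3.7] 10.9
17.7 [-0.3  9.9 -3.4] 10.4
17.75 [-0.7  9.9 -4.4] 10.8
17.8 [ 0.5 10.4 -3.8] 11.1
17.85 [-1.4  9.4 -4.6] 10.5
17.9 [-0.3  8.9 -4.1] 9.8
17.95 [-1.1 10.1 -4.4] 11.0
18.0 [-0.4 10.5 -4.7] 11.5
18.05 [ 0.3  8.4 -3.4] 9.1
18.1 [-1.1  9.4 -3.3] 10.0
18.15 [-0.4  9.5 -3.9] 10.3
18.2 [ 0.1 10.1 -3.8] 10.8
18.25 [-0.4 10.  -4.2] 10.8
18.3 [-1.   8.5 -4.3] 9.6
18.35 [ 0.1  9.4 -3.8] 10.1
[0.5727443  0.02912397 0.23025854]
```

Steady at about 10.5 N for 1.1 s. I'll firm it to about 12 N and hold again as margin.

```bash
python3 -m jog '[{"delta_pos":[0.1,-1.0,0],"spin":0,"claw":1},{"delta_pos":[0.1,-1.2,0],"spin":0,"claw":1}]'
python3 - <<'E'
from h import *
F=[]
for i in range(22):
    s=eyes.grab_frame("side"); st=bot.observe(); f=st["force"]-np.array([0,0,-2.8]); F.append(np.linalg.norm(f))
print(np.round(F,1)); cv2.imwrite("pics/t9.png",s); print(st["position"])
E
```

```text
clock: 18.55
position: [0.5728, 0.0291, 0.2301]
tool_rot: [-3.138, -0.004, 1.65]
force: [-1.0, 11.7, -7.8]
grip_width: 0.0182
[12.7 12.4 11.7 12.4 11.5 11.5 12.1 12.2 11.6 11.4 12.5 12.5 11.4 12.7
 12.8 11.1 12.3 12.4 12.4 12.1 12.6 11.6]
[0.57281654 0.02915832 0.23015013]
```

Steady 12 N at the stop. To unhook, I'll ease 10 mm back to the hole's centre, then go straight up.

```bash
python3 -m jog '[{"delta_pos":[0,1,0],"spin":0,"claw":1},{"delta_pos":[-0.2,3,0],"spin":0,"claw":1},{"delta_pos":[-0.5,6,0],"spin":0,"claw":1},{"delta_pos":[-0.8,9.5,0],"spin":0,"claw":1},{"delta_pos":[-0.8,10,0],"spin":0,"claw":1}]'
python3 -m jog '[{"delta_pos":[0,0,3],"spin":0,"claw":1},{"delta_pos":[0,0,8],"spin":0,"claw":1},{"delta_pos":[0,0,16],"spin":0,"claw":1},{"delta_pos":[0,0,26],"spin":0,"claw":1},{"delta_pos":[0,0,36],"spin":0,"claw":1},{"delta_pos":[0,0,50],"spin":0,"claw":1},{"delta_pos":[0,0,70],"spin":0,"claw":1},{"delta_pos":[0,0,70],"spin":0,"claw":1}]'
```

```text
clock: 20.15
position: [0.572, 0.0396, 0.2302]
tool_rot: [-3.138, -0.004, 1.65]
force: [0.0, 0.4, -2.5]
grip_width: 0.0184
clock: 20.95
position: [0.5731, 0.0394, 0.3029]
tool_rot: [3.141, -0.005, 1.65]
force: [0.1, 0.5, -3.2]
grip_width: 0.0184
```

```bash
python3 -m jog '[{"delta_pos":[-10,-40,0],"spin":-0.02,"claw":1},{"delta_pos":[-22,-80,0],"spin":-0.04,"claw":1},{"delta_pos":[-34,-120,0],"spin":-0.06,"claw":1},{"delta_pos":[-46,-160,0],"spin":-0.08,"claw":1},{"delta_pos":[-58,-200,0],"spin":-0.1,"claw":1},{"delta_pos":[-70,-240,0],"spin":-0.12,"claw":1},{"delta_pos":[-82,-275,-20],"spin":-0.14,"claw":1},{"delta_pos":[-88,-291,-40],"spin":-0.142,"claw":1}]'
```

```text
clock: 21.75
position: [0.4836, -0.2549, 0.2626]
tool_rot: [3.14, -0.003, 1.504]
force: [1.2, -0.1, -2.9]
grip_width: 0.018
```

```bash
python3 -m jog '[{"delta_pos":[0,0,-40],"spin":0,"claw":1},{"delta_pos":[0,0,-80],"spin":0,"claw":1},{"delta_pos":[0,0,-110],"spin":0,"claw":1},{"delta_pos":[0,0,-120],"spin":0,"claw":1},{"delta_pos":[0,0,-120],"spin":0,"claw":1},{"delta_pos":[0,0,-120],"spin":0,"claw":1}]'
python3 - <<'E'
from h import *
t=eyes.grab_frame("top"); s=eyes.grab_frame("side"); st=bot.observe(); print(st["position"],st["tool_rot"])
cv2.imwrite("pics/t10.png",t);cv2.imwrite("pics/s10.png",s)
for im,n in((t,"top"),(s,"side")):
    h=cv2.cvtColor(im,cv2.COLOR_BGR2HSV)
    for lo,hi,sm in((5,18,150),(0,4,110)):
        k=((h[...,0]>=lo)&(h[...,0]<=hi)&(h[...,1]>sm)&(h[...,2]>60)).astype(np.uint8)
        nn,l,q,c=cv2.connectedComponentsWithStats(k); print(n,[(q[i].tolist(),c[i].round(1).tolist()) for i in range(1,nn) if q[i,4]>15])
E
```

```text
clock: 22.35
position: [0.4841, -0.2553, 0.1438]
tool_rot: [3.139, -0.003, 1.504]
force: [0.2, -0.6, -2.4]
grip_width: 0.0184
[ 0.48438485 -0.2552352   0.14402179] [ 3.13803865e+00 -2.87682817e-03  1.50420433e+00]
top [([0, 63, 19, 38, 552], [7.4, 82.0]), ([187, 132, 19, 17, 65], [199.3, 143.2]), ([297, 202, 12, 7, 77], [303.0, 205.1])]
top [([476, 68, 36, 78, 2402], [494.3, 102.7]), ([126, 167, 36, 25, 332], [146.1, 179.1])]
side [([200, 75, 23, 14, 239], [210.7, 81.3]), ([268, 212, 12, 9, 58], [273.3, 215.9])]
side [([195, 105, 22, 18, 157], [205.7, 113.6])]
```

```bash
python3 -c "
from h import *
print(tri(('top',303,205.1),('side',273.3,215.9)), tri(('top',146.1,179.1),('side',205.7,113.6)))"
python3 -m jog '[{"delta_pos":[0.4,3.8,-20],"spin":0.004,"claw":1},{"delta_pos":[0.4,3.8,-50],"spin":0.004,"claw":1},{"delta_pos":[0.4,3.8,-75],"spin":0.004,"claw":1},{"delta_pos":[0.4,3.8,-95],"spin":0.004,"claw":1},{"delta_pos":[0.4,3.8,-108],"spin":0.004,"claw":1},{"delta_pos":[0.4,3.8,-114],"spin":0.004,"claw":1},{"delta_pos":[0.4,3.8,-118],"spin":0.004,"claw":1},{"delta_pos":[0.4,3.8,-118],"spin":0.004,"claw":1}]'
```

```text
(array([ 0.49784825, -0.04196135,  0.20178227]), np.float64(0.002331347113803273)) (array([0.55470696, 0.26633877, 0.25767581]), np.float64(0.001891721319455793))
clock: 23.25
position: [0.4851, -0.2516, 0.0264]
tool_rot: [3.137, -0.003, 1.508]
force: [-0.9, 0.2, -2.5]
grip_width: 0.0183
```

```bash
python3 -m jog '[{"delta_pos":[0,0,-1.5],"spin":0,"claw":1},{"delta_pos":[0,0,-3],"spin":0,"claw":1},{"delta_pos":[0,0,-4.5],"spin":0,"claw":1},{"delta_pos":[0,0,-4.5],"spin":0,"claw":1}]'
```

```text
clock: 23.65
position: [0.4851, -0.2515, 0.0219]
tool_rot: [3.137, -0.003, 1.508]
force: [0.6, -0.7, -1.6]
grip_width: 0.0182
```

```bash
python3 -m jog '[{"delta_pos":[0,0,0],"spin":0,"claw":0.6},{"delta_pos":[0,0,0],"spin":0,"claw":0.3},{"delta_pos":[0,0,0],"spin":0,"claw":0},{"delta_pos":[0,0,0],"spin":0,"claw":0},{"delta_pos":[0,0,0],"spin":0,"claw":0},{"delta_pos":[0,0,0],"spin":0,"claw":0},{"delta_pos":[0,0,0],"spin":0,"claw":0}]' 20
python3 -m jog '[{"delta_pos":[0,0,20],"spin":0,"claw":0},{"delta_pos":[0,0,50],"spin":0,"claw":0},{"delta_pos":[0,0,100],"spin":0,"claw":0},{"delta_pos":[0,0,150],"spin":0,"claw":0},{"delta_pos":[0,0,200],"spin":0,"claw":0},{"delta_pos":[0,-50,220],"spin":0,"claw":0},{"delta_pos":[0,-100,220],"spin":0,"claw":0},{"delta_pos":[0,-100,220],"spin":0,"claw":0}]'
python3 - <<'E'
from h import *
t=eyes.grab_frame("top"); s=eyes.grab_frame("side"); print(bot.observe()["position"])
for im,n in((t,"top"),(s,"side")):
    h=cv2.cvtColor(im,cv2.COLOR_BGR2HSV)
    k=((h[...,0]>=5)&(h[...,0]<=18)&(h[...,1]>150)&(h[...,2]>60)).astype(np.uint8)
    nn,l,q,c=cv2.connectedComponentsWithStats(k); print(n,[(q[i].tolist(),c[i].round(2).tolist()) for i in range(1,nn) if q[i,4]>40])
f=lambda im,u,v,w,h:cv2.resize(im[v:v+h,u:u+w],(400,int(400*h/w)),interpolation=cv2.INTER_CUBIC)
A=f(t,80,70,200,200); B=f(s,125,75,160,160); C=f(t,280,150,200,100); D=f(s,240,234,200,100)
cv2.imwrite("pics/f.png",np.vstack([np.hstack([A,B]),np.hstack([C,D])]))
E
```

```text
clock: 24.35
position: [0.4851, -0.2515, 0.0219]
tool_rot: [3.137, -0.003, 1.508]
force: [-0.4, 0.4, -0.2]
grip_width: 0.0857
clock: 25.15
position: [0.4834, -0.3573, 0.2429]
tool_rot: [3.136, 0.001, 1.503]
force: [-1.4, 1.2, -0.4]
grip_width: 0.0853
[ 0.48429383 -0.35286616  0.24165528]
top [([0, 63, 19, 38, 554], [7.39, 82.04]), ([187, 131, 19, 18, 65], [199.4, 142.8]), ([292, 205, 10, 6, 55], [296.89, 207.58])]
side [([200, 75, 23, 14, 248], [210.71, 81.27]), ([266, 249, 10, 9, 52], [270.65, 252.77])]
```

View pics/f.png

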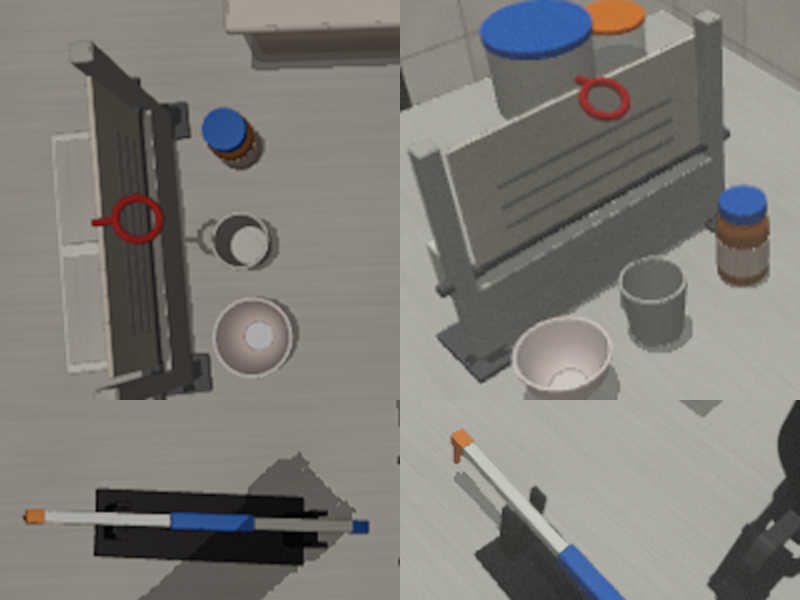

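The flap stands upright between the posts. The pole lies in both saddles with its hook within 0.1 px of where it started, and the bowl, jar and cup have not moved.

Run:
```python
from h import *
P,e=tri(("top",148.7,179.5),("side",207,114.2)); d=P-[.5497,.2987,.11]; y=-.079*d[0]+.997*d[1]
print(P,e,"y'",y,"flap angle",np.arctan2(y,d[2])+.2606)
s=bot.observe(); print(s["force"],np.abs(s["qd"]).max()); bot.job_done()
```

```text
[0.55401917 0.26046856 0.25909567] 0.002978117169571427 y' -0.03845796377018602 flap angle 0.00816103948106961
[0.24106362 0.57418205 0.47956781] 0.043626747575740504
the job is handed in; nothing more can be done
```

I hooked the ring, swung the flap shut, held the pull, unhooked, laid the pole back in its cradle and handed the job in at about 25 s of the 72 s. No verdict was reported.

- **Seating pull:** The pull was about 10.5 N for 1.1 s, then about 12 N for 1.1 s. The tool did not move between the two, so the flap was against its stop. No force reading came near 25 N.
- **Flap:** My last camera measurement puts it about 0.008 rad open, which is within measuring error of fully shut.
- **Pole:** The hook is back within about 0.1 px of its starting position in both cameras. The pole lies in both saddles with the prong hanging down at the same end.
- **Bowl, jar and cup:** They stand where they did, judged by eye in the last pictures.
- **Robot:** It stood clear, gripper open, and the force reading was about zero.

**What disagreed:** The reported tool height did not match where the fingertips were. They were about 33 mm higher than reported, so the first grasp closed above the pole. I corrected this by touching the top of the grip with shut fingers, which briefly read about 21 N and left the pole in its saddles. The second grasp held.

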